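Nip a worn whetstone in its holder without cracking it

ROBOT

A 6-joint arm with a two-finger parallel gripper is mounted at the origin on the work surface; the furniture and walls round the work are solid. World frame = base frame: x ahead of the robot, y to its left, z up, the work surface at z = 0. Lengths are in m, angles in degrees, forces in N, time in s.
With the tool pointing down it reaches from about 0.35 to 0.775 m from the base axis. Payload 7.3 kg.
Tool frame: the origin (TCP) lies at the very end of the fingers, on their centre line; the grasp point (between the pads) lies 19 mm behind it (ctrl.pinch_z is the distance from the TCP to the grasp point, in m); z points along the fingers, y is the line along which they close (so a half turn about z gives the same grasp; the last joint's range is limited). The gripper opens to 92 mm and grips with 3 to 60 N. Pads are 19 mm wide; open, the fingers measure 130 mm over their backs; the gripper's body (75 mm by 190 mm) begins 47 mm behind the grasp point.
Start: joints at [-83.996, 19.595, 87.324, -0, 73.075, -8.365], TCP at [0.13, -0.509, 0.227] pointing down, gripper open.
Joint ranges: [-145.02, 145.02], [-44.19, 115.74], [2.07, 154.8], [-57.11, 237.11], [16.16, 152.29], [-177.93, 177.93]. Speed limits (degrees/s): [147.25, 147.25, 180, 180, 180, 180].

INTERFACE

Orientations are given as a 3x3 rotation matrix whose columns are the frame's x, y, z axes.
In Python, from rig import telemetry, vision, order, ctrl gives the robot as it stands.
- The arm moves only by the tool servo_tool, never from a script. Its argument "increments" is a list of rows, each a list of 3 entries, a list of its own where there are three numbers: the turn, a rotation vector about the world's x, y, z normalised to -1 to 1, where 1 is 2 pi rad, then the shift along the world's x, y, z normalised to -1 to 1, where 1 is 0.75 m, then the opening, from 0 (shut) to 1 (fully open). In form: [[[rx, ry, rz], [dx, dy, dz], jaw], ...]. A call has 1 to 12 rows; each row is the pose to reach, as a shift and turn from the pose commanded when the call began, turning the shorter way round; what a row does not reach only later rows make up. A row lasts 1/8 s, in which the tool goes at most 62.5 mm and 10.7 degrees, less where a joint would pass 70% of its speed; a pose out of reach is approached as far as the arm can. A call with a number of a shift or a turn outside -1 to 1 is refused whole. A call with a gripper value outside its range is refused whole. The fingers move at their own pace and stop on an object; the grip force is fixed at half the most. Time passes only in rows, so rows that repeat a pose let the fingers close. It gives the time, the measured TCP pose, the force, the opening and the grip force at its end, in the units of the state.
- telemetry.observe(): the state, without advancing time (a new reading comes with each control period).
- vision.grab_frame(name): name is "scene" or "side" or "wrist"; returns a dict with "frame" (480x640x3 uint8, blue, green, red), "K" (3x3 intrinsics, pixels), "xyz" and "rotation" of the camera in the world. Camera axes: x right, y down, z forward; pixel columns grow to the right and rows downward; lengths in m; the calibration is good to about 2 mm. The wrist camera is an equidistant fisheye: a pixel r from the principal point sees the ray r / f radians off the axis. A picture is of the moment at which its call begins. There is no depth.
- order.finish_job(): hands the job in; it is judged then, once.
The state is a dict: "time": time; "joint_pos": joint angles; "joint_vel": joint speeds; "tau": joint torques, N m; "tcp_pos": TCP position; "ee_rot": TCP orientation; "force": force on the tool from outside, world axes, zero at the start; "torque": the same for the moment, N m; "width": finger opening in m; "finger_force": force on a finger pad.
Only numpy, scipy, OpenCV 4.12 (cv2) and the standard library are available. Lean on these libraries where they do the work, as an engineer would, in place of code of your own. Each camera call takes 0.05 s, during which the arm holds its last target. There are 200 camera calls.

TASK

Get the whetstone ready for sharpening: nudge it straight and central on the bed of its holder so that it is well supported, then slide the jaw up until its soft blue pad nips the stone squarely against the end stop and gives a little, and leave it held like that. The worn stone is brittle and cracks if it is shoved hard or the jaw is forced, so go gently, and leave the tools and other things around it alone.

Things in the scene. Friction and masses are not known exactly. Their poses are not given: they have to be found in the camera images.
- stone_holder: Whetstone holder, fixed to the table: 330 x 90 mm wooden base with two steel bed rails (bed 12 mm above the table), black fixed end stop at one end, black sliding jaw at the other. Origin: centre of its underside. x runs along it from jaw to end stop (the way the jaw closes), y across, z up. The stop's blue rubber face is at x = +121 mm, 60 mm wide, its top 27 mm above the table.
- whetstone: Two-layer whetstone, tan over dark grey, 50 x 150 x 22 mm, about 0.33 kg, loose on the bed, off centre to the holder's +y side and a little askew, its ends short of stop and jaw. Origin: centre of its underside, 12 mm above the table; its y is its long axis. Straight: its long axis runs along the holder's x; central: its origin is at holder y = 0.
- jaw (a joint): Travel of the jaw towards the end stop, m: 0 fully open, at most 0.085. A friction brake holds it wherever it is left; sliding it takes about 6 N. The pad's uncompressed face is 0.212 - travel from the stop's face, so it first touches a straight stone that lies against the stop at travel 0.062; further travel squeezes the pad. The brake slips back if the pad is left squeezed by over 3 mm.
- thumb_rest (a point): Middle of the flat upright rear face of the jaw, 27 mm above the table, at holder x = -139 mm + travel: push the jaw here towards the end stop. The face is 56 mm wide and spans heights 14 to 41 mm; the bed behind it is free. In front of it the jaw is a block 40 mm long, 70 mm wide, top 28 mm above the table (orange brake button on top, part of the look).
- soft_pad: Soft blue rubber pad on the front of the jaw, 60 mm wide, 14 mm high. Origin: centre of its face, which looks towards the end stop. It gives 2 N per mm and is squashed flat after 6 mm (12 N); beyond that the jaw is rigid. More than 18 N from it, or 25 N from the fingers, cracks the stone.
- stop_face (a point): Centre of the fixed end stop's blue rubber face, 20 mm above the table, axes as the holder's.
- chisel: Bystander: carving chisel with dark turned handle, 26 x 235 x 26 mm, lying on the table; origin at the centre of its underside. Leave alone.
- gouge: Bystander: gouge with light wooden handle, 21 x 190 x 21 mm, lying on the table; origin at the centre of its underside. Leave alone.
- offcut: Bystander: dark red wood offcut, 28 x 90 x 12 mm, lying on the table. Leave alone.
- tape: Bystander: roll of masking tape, 96 mm across, 25 mm high, lying flat. Leave alone.

How it is judged (in metres and radians):
At the end, for the whole second after the job is handed in: The whetstone lies flat on the bed, central to 8 mm, straight to 0.06 rad, its end against the end stop (within 3 mm), and the jaw's soft pad presses on it with more than 1.5 N; everything at rest (y of whetstone in the frame of stone_holder between -0.008 and 0.008 m and angle between the y axis of whetstone and the x axis of stone_holder, either way round below 0.06 rad and x of whetstone in the frame of stop_face above -0.078 m and angle between whetstone's own z axis and vertical below 0.05 rad and contact force between soft_pad and whetstone above 1.5 N and linear speed of whetstone below 0.01 m/s); the robot touches nothing.
It fails at once if the jaw's pad squeezes the stone with more than 18 N (contact force between soft_pad and whetstone above 18 N).
It fails at once if the fingers press on the stone with more than 25 N (contact force between the fingers and whetstone above 25 N).
It fails at once if the stone is tipped (angle between whetstone's own z axis and vertical above 0.35 rad).
It fails at once if a tool or other thing nearby is moved more than 3 cm (distance of any of chisel, gouge, offcut, tape from where it was at the start of the episode above 0.03 m).
It also fails if it takes over 45 s, if anything falls off the work surface, if the arm or the gripper's body presses on something with over 40 N, if the wrist force passes 120 N, or if a joint passes its speed limit or range.

## Working session

There is one attempt and no reset: what is moved stays moved. The work goes in short steps, Python scripts to look and compute and a tool call to move; the robot and the scene stay as the last step left them, time stands still between calls to the robot, and variables do not carry over. Pictures are saved under pics/ and viewed, at most 10 in all, crops included, and the job is handed in when it is done.

Besides the shell and the picture viewer there is one more tool, called by a JSON object that holds its "op" and its "data". servo_tool: Moves the arm, as the interface text tells. Scaled input: -1 to 1 covers 0.75 m each way for a shift and 2 pi rad each way for a turn. Its arguments: {"type":"object","properties":{"increments":{"type":"array"}},"required":["increments"]}

```bash
mkdir -p pics; ls; python3 - <<'E'
from rig import telemetry, vision
import cv2,numpy as np
s=telemetry.observe(); print(s)
for n in ["scene","side"]:
    f=vision.grab_frame(n); cv2.imwrite(f"pics/{n}0.png",f["frame"]); print(n,f["K"],f["xyz"],f["rotation"])
    np.savez(f"{n}0.npz",**f)
E
```

```text
pics
{'time': 0.0, 'joint_pos': array([-8.39934281e+01,  1.96366573e+01,  8.73753029e+01,  5.51238348e-04,
        7.30727075e+01, -8.36362002e+00]), 'joint_vel': array([0.00400807, 0.05019958, 0.00209136, 0.09372528, 0.12810323,
       0.00180729]), 'tau': array([ 8.57276555e-04, -4.31233120e+01, -2.44215077e+01,  7.19149341e-02,
        5.59598836e-02, -1.29457976e-04]), 'tcp_pos': array([ 0.13029568, -0.50818165,  0.22605469]), 'ee_rot': array([[ 9.68713124e-01,  2.48183122e-01, -1.45479787e-04],
       [ 2.48183064e-01, -9.68712034e-01,  1.47057968e-03],
       [ 2.24045036e-04, -1.46067545e-03, -9.99998908e-01]]), 'force': array([-0.30370506, -0.46256085,  0.88638763]), 'torque': array([0.01439366, 0.05757125, 0.01939304]), 'finger_force': 0.0, 'width': 0.0919256113905945}
scene [[444.487589     0.         313.67774093]
 [  0.         444.487589   240.36017215]
 [  0.           0.           1.        ]] [ 1.07542842 -0.00966801  0.80795596] [[ 0.08267156  0.82219434 -0.56317128]
 [ 0.99649771 -0.07532177  0.03631734]
 [-0.01255915 -0.5642013  -0.82554174]]
side [[491.2248485    0.         319.35208861]
 [  0.         491.2248485  239.32007876]
 [  0.           0.           1.        ]] [0.60586047 0.94615424 0.46932799] [[-0.99902756  0.00825033 -0.04331116]
 [ 0.04269487  0.42618402 -0.90362843]
 [ 0.0110033  -0.90459887 -0.42612183]]
```

View pics/scene0.png

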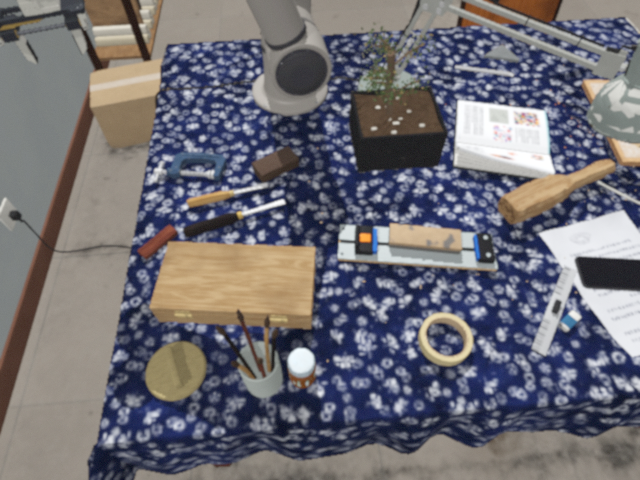

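View pics/side0.png

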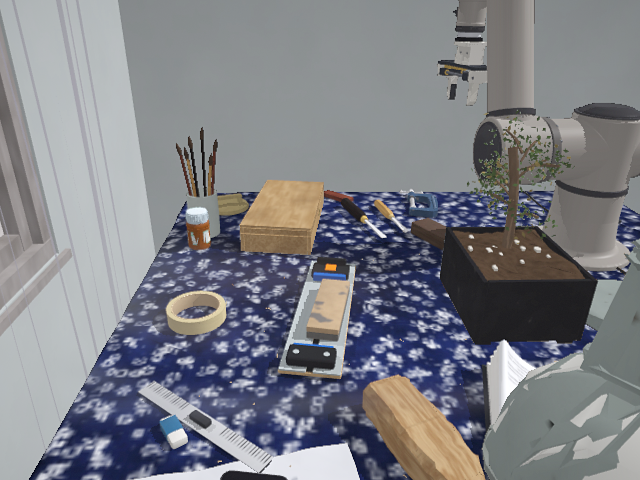

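The scene view has the jaw at (365,240), the stop at (486,247) and the stone at (425,238). In the side view, the jaw is at (330,268) and the stop at (312,356). I'll enlarge both crops to measure.

```bash
python3 - <<'E'
import cv2,numpy as np
a=np.load("scene0.npz")["frame"][210:285,325:510]; b=np.load("side0.npz")["frame"][250:385,265:370]
a=cv2.resize(a,None,fx=4,fy=4,interpolation=cv2.INTER_CUBIC); b=cv2.resize(b,None,fx=4,fy=4,interpolation=cv2.INTER_CUBIC)
cv2.imwrite("pics/ca.png",a);cv2.imwrite("pics/cb.png",b)
E
```

```text
(no output)
```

View pics/ca.png

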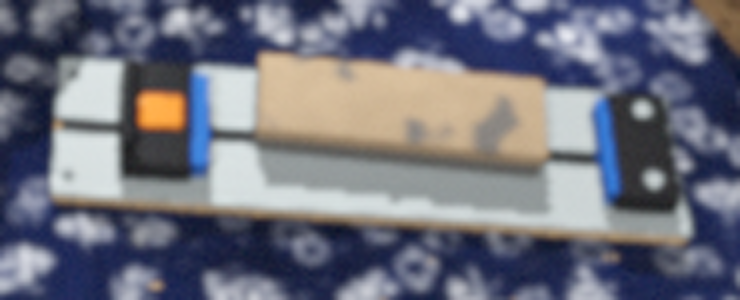

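View pics/cb.png

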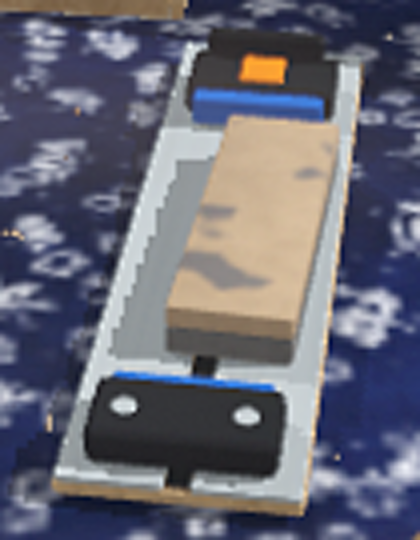

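The crops show the corners clearly. The holder's corners (bed height) and the stone's top corners (z = 34 mm) are readable in both, so I'll cast rays from them.

```bash
cat > h.py <<'E'
import cv2,numpy as np
def ray(f,px,z):
    d=f["rotation"]@np.linalg.inv(f["K"])@np.array([px[0],px[1],1.]); return f["xyz"]+d*(z-f["xyz"][2])/d[2]
def crop(p,o): return [(p[0]+.5)/4-.5+o[0],(p[1]+.5)/4-.5+o[1]]
def show(n,f,o,pts,z): 
    P=np.array([ray(f,crop(p,o),z)[:2] for p in pts])
    print(n,P.round(4).tolist(),"c",P.mean(0).round(4),"edges",np.linalg.norm(np.roll(P,-1,0)-P,axis=1).round(4),"ang",[round(float(np.degrees(np.arctan2(*(b-a)[::-1]))),1) for a,b in zip(P,np.roll(P,-1,0))]); return P
E
python3 - <<'E'
from h import *
s=np.load("scene0.npz");d=np.load("side0.npz");os=(325,210);od=(265,250)
show("base sc",s,os,[(58,58),(50,197),(690,237),(668,90)],.012)
show("base sd",d,od,[(358,66),(186,42),(55,488),(303,512)],.012)
show("stone sc",s,os,[(258,53),(257,140),(545,163),(545,77)],.034)
show("stone sd",d,od,[(338,125),(233,115),(168,308),(293,322)],.034)
show("stop blue top sc",s,os,[(596,98),(609,198)],.027)
show("stop blue top sd",d,od,[(117,374),(275,388)],.027)
show("pad top sc",s,os,[(208,75),(208,172)],.027)
show("jaw button sc",s,os,[(138,92),(138,128),(186,130),(186,92)],.029)
show("jaw top black back top sd",d,od,[(210,30),(323,37)],.041)
E
```

```text
base sc [[0.494, 0.0853], [0.584, 0.0707], [0.6381, 0.3968], [0.5462, 0.4141]] c [0.5656 0.2417] edges [0.0912 0.3306 0.0935 0.3329] ang [-9.2, 80.6, 169.4, -99.0]
base sd [[0.4964, 0.1009], [0.58, 0.0738], [0.6347, 0.4058], [0.5496, 0.4206]] c [0.5652 0.2503] edges [0.0879 0.3365 0.0864 0.3241] ang [-18.0, 80.7, 170.1, -99.4]
stone sc [[0.5167, 0.1906], [0.5725, 0.18], [0.6002, 0.3253], [0.5465, 0.34]] c [0.559 0.259] edges [0.0568 0.1479 0.0556 0.1523] ang [-10.7, 79.2, 164.7, -101.3]
stone sd [[0.5164, 0.196], [0.5623, 0.1861], [0.594, 0.3316], [0.5475, 0.3417]] c [0.5551 0.2638] edges [0.047  0.1489 0.0476 0.149 ] ang [-12.2, 77.7, 167.7, -102.1]
stop blue top sc [[0.5578, 0.3665], [0.6199, 0.3552]] c [0.5888 0.3608] edges [0.0631 0.0631] ang [-10.2, 169.8]
stop blue top sd [[0.6132, 0.3621], [0.5562, 0.3719]] c [0.5847 0.367 ] edges [0.0579 0.0579] ang [170.2, -9.8]
pad top sc [[0.5238, 0.1629], [0.5855, 0.1528]] c [0.5547 0.1579] edges [0.0625 0.0625] ang [-9.3, 170.7]
jaw button sc [[0.5329, 0.1234], [0.556, 0.1201], [0.5596, 0.1451], [0.5353, 0.1489]] c [0.546  0.1344] edges [0.0234 0.0253 0.0247 0.0257] ang [-8.0, 81.9, 171.1, -95.3]
jaw top black back top sd [[0.5699, 0.1171], [0.5169, 0.1254]] c [0.5434 0.1212] edges [0.0537 0.0537] ang [171.1, -8.9]
```

```bash
python3 - <<'E'
from h import *
from rig import telemetry
s=np.load("scene0.npz");d=np.load("side0.npz")
for p in [(357,168),(440,165)]: print("pot front bottom sc",ray(s,p,0).round(3))
for p in [(470,340),(583,335),(443,282)]: print("pot bottom sd",ray(d,p,0).round(3))
for z in(.08,.1,.12):
  print(z,[ray(s,p,z)[:2].round(3).tolist() for p in [(357,128),(445,128),(436,92),(351,92)]],[ray(d,p,z)[:2].round(3).tolist() for p in [(468,285),(590,272),(540,228),(443,231)]])
def tri(p,q):
  A=[];b=[]
  r=[(f["xyz"],f["rotation"]@np.linalg.inv(f["K"])@np.array([*u,1.])) for f,u in((s,p),(d,q))]
  M=np.zeros((3,3));v=np.zeros(3)
  for o,w in r:
    w=w/np.linalg.norm(w);Pm=np.eye(3)-np.outer(w,w);M+=Pm;v+=Pm@o
  return np.linalg.solve(M,v).round(3)
print("pot corner",tri((445,128),(468,285)),tri((357,128),(443,231)),"tree top",tri((383,30),(515,125)))
hx=np.array([np.cos(np.radians(80.5)),np.sin(np.radians(80.5))]);hy=np.array([-hx[1],hx[0]]);c=np.array([.566,.244])
for n,x,y in[("pre",.016,.065),("push start",.016,.05),("push end",.016,.0345),("jaw pre",-.185,0),("jaw contact",-.158,0)]: print(n,(c+x*hx+y*hy).round(4))
E
```

```text
pot front bottom sc [0.318 0.151 0.   ]
pot front bottom sc [0.327 0.356 0.   ]
pot bottom sd [0.337 0.326 0.   ]
pot bottom sd [0.151 0.318 0.   ]
pot bottom sd [0.331 0.146 0.   ]
0.08 [[0.264, 0.153], [0.284, 0.361], [0.15, 0.372], [0.128, 0.156]] [[0.341, 0.292], [0.125, 0.256], [0.127, 0.076], [0.324, 0.087]]
0.1 [[0.286, 0.148], [0.306, 0.351], [0.175, 0.361], [0.154, 0.151]] [[0.355, 0.326], [0.15, 0.291], [0.152, 0.121], [0.339, 0.131]]
0.12 [[0.308, 0.144], [0.327, 0.341], [0.2, 0.351], [0.18, 0.147]] [[0.368, 0.36], [0.174, 0.327], [0.176, 0.166], [0.353, 0.176]]
pot corner [0.349 0.338 0.119] [0.332 0.143 0.119] tree top [0.261 0.188 0.313]
pre [0.5045 0.2705]
push start [0.5193 0.268 ]
push end [0.5346 0.2655]
jaw pre [0.5355 0.0615]
jaw contact [0.5399 0.0882]
```

{"op": "servo_tool", "data": {"increments": [[[0,0,-0.02],[0.06,0.03,0.03],1],[[0,0,-0.04],[0.12,0.07,0.03],1],[[0,0,-0.0664],[0.18,0.11,0.03],1],[[0,0,-0.0664],[0.24,0.16,0.03],1],[[0,0,-0.0664],[0.3,0.21,0.03],1],[[0,0,-0.0664],[0.36,0.27,0.03],1],[[0,0,-0.0664],[0.42,0.33,0.03],1],[[0,0,-0.0664],[0.467,0.4,0.03],1],[[0,0,-0.0664],[0.467,0.47,0.03],1],[[0,0,-0.0664],[0.467,0.544,0.03],1],[[0,0,-0.0664],[0.467,0.544,0.03],1],[[0,0,-0.0664],[0.467,0.544,0.03],1]]}}

```text
time: 1.6
tcp_pos: [0.4806, -0.1008, 0.2491]
ee_rot: [[0.986, -0.165, -0.0], [-0.165, -0.986, -0.001], [-0.0, 0.001, -1.0]]
force: [-0.0, -0.2, 0.2]
width: 0.0917
finger_force: 0.0
```

{"op": "servo_tool", "data": {"increments": [[[0,0,0],[0.01,0.08,0],1],[[0,0,0],[0.02,0.16,0],1],[[0,0,0],[0.026,0.24,0],1],[[0,0,0],[0.026,0.32,0],1],[[0,0,0],[0.026,0.4,0],1],[[0,0,0],[0.026,0.47,0],1],[[0,0,0],[0.026,0.4945,-0.06],1],[[0,0,0],[0.026,0.4945,-0.13],1],[[0,0,0],[0.026,0.4945,-0.2],1],[[0,0,0],[0.026,0.4945,-0.25],1],[[0,0,0],[0.026,0.4945,-0.3],1],[[0,0,0],[0.026,0.4945,-0.3],1]]}}

```text
time: 3.1
tcp_pos: [0.499, 0.2681, 0.0214]
ee_rot: [[0.986, -0.168, -0.006], [-0.168, -0.986, -0.003], [-0.006, 0.004, -1.0]]
force: [0.6, -0.5, 0.6]
width: 0.0918
finger_force: 0.0
```

```bash
python3 - <<'E'
from rig import telemetry, vision
import cv2,numpy as np
s=telemetry.observe(); print(s["tcp_pos"],s["force"])
f=vision.grab_frame("scene"); cv2.imwrite("pics/s1.png",cv2.resize(f["frame"][190:290,320:510],None,fx=4,fy=4,interpolation=2))
E
```

```text
[0.49901015 0.26809669 0.02138176] [ 0.56280872 -0.48689916  0.60186346]
```

View pics/s1.png

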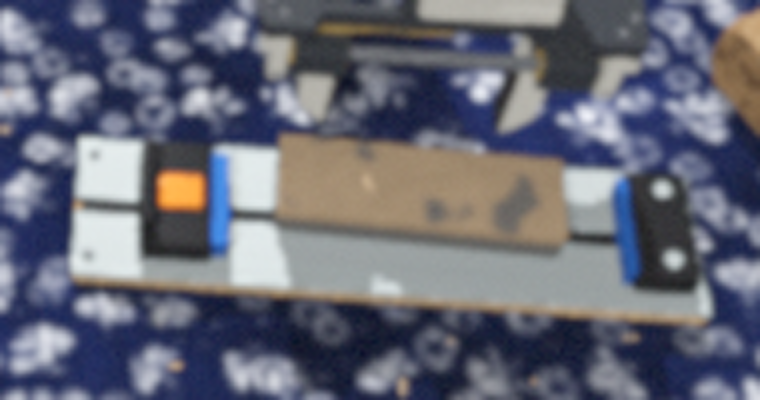

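Both fingers are clear behind the stone at about (318,115) and (510,130), and they lie within its length. Next is a gentle push square to the holder.

{"op": "servo_tool", "data": {"increments": [[[0,0,0],[0.007,-0.0012,0],1],[[0,0,0],[0.014,-0.0023,0],1],[[0,0,0],[0.018,-0.003,0],1],[[0,0,0],[0.0215,-0.0036,0],1],[[0,0,0],[0.0245,-0.0041,0],1],[[0,0,0],[0.0275,-0.0046,0],1],[[0,0,0],[0.0305,-0.0051,0],1],[[0,0,0],[0.033,-0.0055,0],1],[[0,0,0],[0.0355,-0.0059,0],1],[[0,0,0],[0.038,-0.0064,0],1],[[0,0,0],[0.04,-0.0067,0],1],[[0,0,0],[0.04,-0.0067,0],1]]}}

```text
time: 4.65
tcp_pos: [0.5304, 0.2652, 0.0241]
ee_rot: [[0.986, -0.166, 0.001], [-0.166, -0.986, 0.0], [0.001, -0.0, -1.0]]
force: [-1.3, 0.3, -1.1]
width: 0.0918
finger_force: 0.5
```

```bash
cat > m.py <<'E'
from h import *
from rig import telemetry, vision
import sys
hx=np.array([np.cos(np.radians(80.5)),np.sin(np.radians(80.5))]);hy=np.array([-hx[1],hx[0]]);c=np.array([.566,.244])
def H(p): r=np.array(p)[:2]-c; return [round(float(r@hx),4),round(float(r@hy),4)]
if __name__=="__main__":
    s=telemetry.observe(); print(s["tcp_pos"],H(s["tcp_pos"]),s["force"])
    for n,o,sz in(("scene",(320,190),(190,100)),("side",(265,240),(110,150))):
        f=vision.grab_frame(n); np.savez(f"{n}{sys.argv[1]}.npz",**f)
        cv2.imwrite(f"pics/{n}{sys.argv[1]}.png",cv2.resize(f["frame"][o[1]:o[1]+sz[1],o[0]:o[0]+sz[0]],None,fx=4,fy=4,interpolation=2))
        m=cv2.inRange(cv2.cvtColor(f["frame"],cv2.COLOR_BGR2HSV),(8,50,70),(24,160,255)); q=np.zeros_like(m); q[o[1]:o[1]+sz[1],o[0]:o[0]+sz[0]]=m[o[1]:o[1]+sz[1],o[0]:o[0]+sz[0]]
        q=cv2.morphologyEx(q,cv2.MORPH_OPEN,np.ones((3,3)))
        cn=max(cv2.findContours(q,0,2)[0],key=cv2.contourArea)
        P=np.array([H(ray(f,p,.034)) for p in cn[:,0]],np.float32)*1000
        print(n,"stone rect in holder mm (centre,size,angle)",cv2.minAreaRect(P))
E
python3 m.py 2
```

```text
[0.53042502 0.26524875 0.02414572] [0.0151, 0.0386] [-1.26531122  0.33267279 -1.12061951]
scene stone rect in holder mm (centre,size,angle) ((14.696113586425781, 0.3763847351074219), (57.23114013671875, 148.6807098388672), 89.82532501220703)
side stone rect in holder mm (centre,size,angle) ((60.4465217590332, 4.487598419189453), (87.0201187133789, 49.64168930053711), 0.5906481742858887)
```

{"op": "servo_tool", "data": {"increments": [[[0,0,0],[0.002,-0.0003,0],1],[[0,0,0],[0.004,-0.0007,0],1],[[0,0,0],[0.0055,-0.0009,0],1],[[0,0,0],[0.0055,-0.0009,0],1],[[0,0,0],[0.0055,-0.0009,0],1],[[0,0,0],[0.0,0.0,0],1],[[0,0,0],[-0.02,0.0033,0],1],[[0,0,0],[-0.04,0.0067,0.0],1],[[0,0,0],[-0.04,0.0067,0.08],1],[[0,0,0],[-0.04,0.0067,0.16],0.5],[[0,0,0],[-0.04,0.0067,0.16],0]]}}

```text
time: 6.12
tcp_pos: [0.5019, 0.2717, 0.1495]
ee_rot: [[0.986, -0.165, 0.01], [-0.165, -0.986, 0.004], [0.009, -0.005, -1.0]]
force: [-0.3, 0.7, -0.1]
width: 0.0764
finger_force: 0.0
```

```bash
python3 m.py 3
```

```text
[0.50187044 0.27172737 0.14946693] [0.0168, 0.0678] [-0.27902122  0.66302257 -0.07483679]
scene stone rect in holder mm (centre,size,angle) ((15.583717346191406, -5.2423553466796875), (53.71998596191406, 150.4872283935547), 89.81867980957031)
side stone rect in holder mm (centre,size,angle) ((25.04033660888672, 0.8693714141845703), (49.99485778808594, 158.7039337158203), 89.93195343017578)
```

View pics/side3.png

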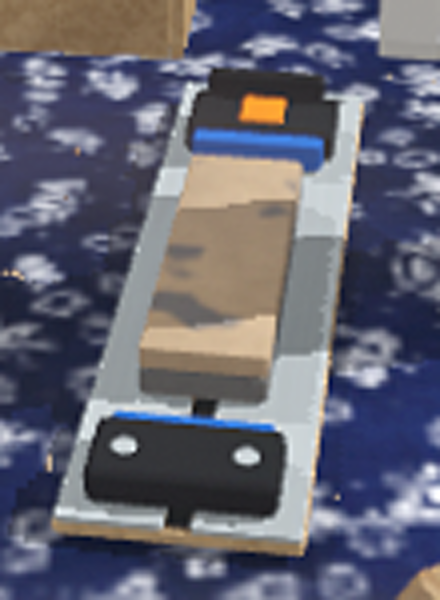

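```bash
python3 - <<'E'
from h import *
s=np.load("scene0.npz");d=np.load("side0.npz")
for z in(.03,.05,.07,.09): print(z,ray(s,(316,248),z).round(3),ray(d,(313,236),z).round(3),ray(s,(312,319),z).round(3),ray(d,(242,234),z).round(3))
print(ray(d,(313,252),0),ray(d,(242,250),0))
from m import *
print((c-.1885*hx).round(4))
from rig import telemetry
print(telemetry.observe()["width"])
E
```

```text
0.03 [0.564 0.028 0.03 ] [ 0.574 -0.002  0.03 ] [0.724 0.006 0.03 ] [ 0.726 -0.015  0.03 ]
0.05 [0.578 0.027 0.05 ] [0.575 0.041 0.05 ] [0.733 0.006 0.05 ] [0.72  0.028 0.05 ]
0.07 [0.591 0.026 0.07 ] [0.577 0.084 0.07 ] [0.742 0.006 0.07 ] [0.715 0.072 0.07 ]
0.09 [0.604 0.025 0.09 ] [0.578 0.127 0.09 ] [0.751 0.005 0.09 ] [0.709 0.116 0.09 ]
[0.57435757 0.01381281 0.        ] [0.72560709 0.00116169 0.        ]
[0.5349 0.0581]
0.06819894039125916
```

The box top is at about 0.045 m, below the gripper body. The stone in the side view is centred on the slot: its end spans columns 140–268 and the slot is at 203. Now the move to behind the jaw.

{"op": "servo_tool", "data": {"increments": [[[0,0,0],[0.011,-0.07,0],0],[[0,0,0],[0.022,-0.14,0],0],[[0,0,0],[0.033,-0.21,0],0],[[0,0,0],[0.044,-0.285,0],0],[[0,0,0],[0.044,-0.285,0],0],[[0,0,0],[0.044,-0.285,-0.06],0],[[0,0,0],[0.044,-0.285,-0.1],0],[[0,0,0],[0.044,-0.285,-0.1],0],[[0,0,0],[0.044,-0.285,-0.1],0]]}}

```text
time: 7.35
tcp_pos: [0.5332, 0.0573, 0.0697]
ee_rot: [[0.986, -0.165, 0.0], [-0.165, -0.986, -0.0], [0.0, -0.0, -1.0]]
force: [-0.0, 0.0, 0.3]
width: 0.0004
finger_force: 0.0
```

```bash
python3 m.py 4
```

```text
[0.53318762 0.05727568 0.06966923] [-0.1896, 0.0015] [-0.00198148  0.03415852  0.2836458 ]
scene stone rect in holder mm (centre,size,angle) ((15.545799255371094, -5.448945999145508), (53.917945861816406, 150.55844116210938), 89.83015441894531)
side stone rect in holder mm (centre,size,angle) ((25.04033660888672, 0.8693714141845703), (49.99485778808594, 158.7039337158203), 89.93195343017578)
```

View pics/scene4.png

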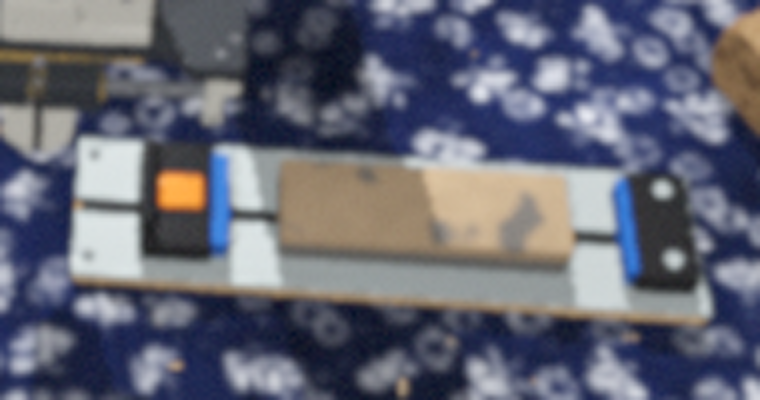

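Closed fingers are at (38,150), behind the jaw at (145–210,195), and the stone sits straight on the bed. Descend and approach the thumb rest.

{"op": "servo_tool", "data": {"increments": [[[0,0,0],[0,0,-0.035],0],[[0,0,0],[0,0,-0.0636],0],[[0,0,0],[0,0,-0.0636],0],[[0,0,0],[0.0022,0.013,-0.0636],0],[[0,0,0],[0.0044,0.026,-0.0636],0],[[0,0,0],[0.0055,0.033,-0.0636],0],[[0,0,0],[0.0061,0.0363,-0.0636],0],[[0,0,0],[0.0061,0.0363,-0.0636],0]]}}

```text
time: 8.45
tcp_pos: [0.5377, 0.084, 0.0216]
ee_rot: [[0.986, -0.165, 0.0], [-0.165, -0.986, -0.0], [0.0, 0.0, -1.0]]
force: [0.6, -0.4, -0.7]
width: 0.0001
finger_force: 0.0
```

{"op": "servo_tool", "data": {"increments": [[[0,0,0],[0.0004,0.0026,0],0],[[0,0,0],[0.0009,0.0053,0],0],[[0,0,0],[0.0013,0.0079,0],0],[[0,0,0],[0.0013,0.0079,0],0]]}}

```text
time: 8.95
tcp_pos: [0.5386, 0.0898, 0.0215]
ee_rot: [[0.986, -0.165, -0.0], [-0.165, -0.986, -0.0], [-0.0, 0.0, -1.0]]
force: [-0.2, 0.5, 0.5]
width: 0.0003
finger_force: 0.0
```

{"op": "servo_tool", "data": {"increments": [[[0,0,0],[0.0004,0.0026,0],0],[[0,0,0],[0.0009,0.0053,0],0],[[0,0,0],[0.0013,0.0079,0],0],[[0,0,0],[0.0018,0.0105,0],0],[[0,0,0],[0.0018,0.0105,0],0]]}}

```text
time: 9.57
tcp_pos: [0.5398, 0.0969, 0.0215]
ee_rot: [[0.986, -0.165, -0.0], [-0.165, -0.986, -0.001], [-0.0, 0.001, -1.0]]
force: [-1.3, -4.8, 0.6]
width: 0.0006
finger_force: 2.4
```

Contact with the thumb rest, about 5 N. Slide the jaw.

{"op": "servo_tool", "data": {"increments": [[[0,0,0],[0.0009,0.0053,0],0],[[0,0,0],[0.0018,0.0105,0],0],[[0,0,0],[0.0026,0.0158,0],0],[[0,0,0],[0.0035,0.021,0],0],[[0,0,0],[0.0044,0.0263,0],0],[[0,0,0],[0.0053,0.0316,0],0],[[0,0,0],[0.006,0.0355,0],0],[[0,0,0],[0.006,0.0355,0],0]]}}

```text
time: 10.58
tcp_pos: [0.5444, 0.1232, 0.0215]
ee_rot: [[0.986, -0.165, -0.001], [-0.165, -0.986, -0.002], [-0.0, 0.002, -1.0]]
force: [-1.1, -7.8, 1.1]
width: 0.0002
finger_force: 3.2
```

```bash
python3 m.py 5
```

```text
[0.5443743  0.12322326 0.02153576] [-0.1227, 0.0014] [-1.05431487 -7.82524866  1.11142629]
scene stone rect in holder mm (centre,size,angle) ((17.748336791992188, -5.666341781616211), (53.927608489990234, 146.73995971679688), 89.81636047363281)
side stone rect in holder mm (centre,size,angle) ((24.92505645751953, 0.6321868896484375), (50.21977615356445, 162.02352905273438), 89.72077941894531)
```

View pics/scene5.png

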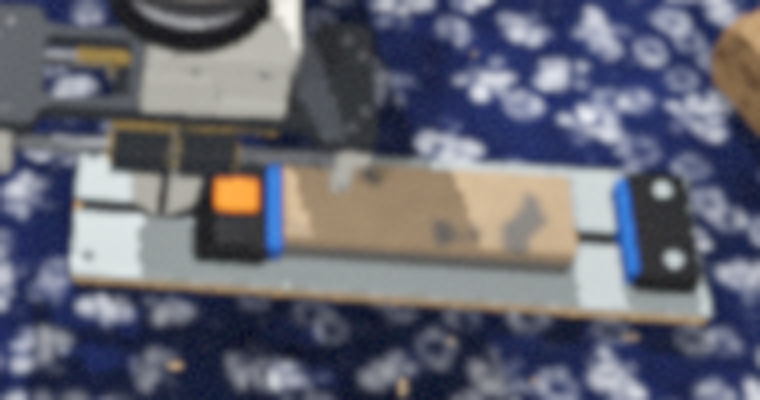

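The pad (column 275) is now at the stone's end (285), and the stone is still straight. The stop gap is about 45 px, which is roughly 30 mm.

{"op": "servo_tool", "data": {"increments": [[[0,0,0],[0.0007,0.0039,0],0],[[0,0,0],[0.0013,0.0079,0],0],[[0,0,0],[0.002,0.0118,0],0],[[0,0,0],[0.0026,0.0158,0],0],[[0,0,0],[0.0033,0.0197,0],0],[[0,0,0],[0.004,0.0237,0],0],[[0,0,0],[0.0046,0.0276,0],0],[[0,0,0],[0.0053,0.0316,0],0],[[0,0,0],[0.0053,0.0316,0],0]]}}

```text
time: 11.8
tcp_pos: [0.5484, 0.1467, 0.0215]
ee_rot: [[0.986, -0.165, -0.0], [-0.165, -0.986, -0.002], [-0.0, 0.002, -1.0]]
force: [-1.0, -7.4, 1.1]
width: 0.0005
finger_force: 3.6
```

```bash
python3 m.py 6
```

```text
[0.54841639 0.14671614 0.02154955] [-0.0989, 0.0013] [-0.99742927 -7.40051831  1.05315973]
scene stone rect in holder mm (centre,size,angle) ((40.36851501464844, -6.279811859130859), (53.35849380493164, 146.87303161621094), 89.91695404052734)
side stone rect in holder mm (centre,size,angle) ((48.63666534423828, 0.44259071350097656), (50.08492660522461, 160.48326110839844), 89.7144775390625)
```

View pics/scene6.png

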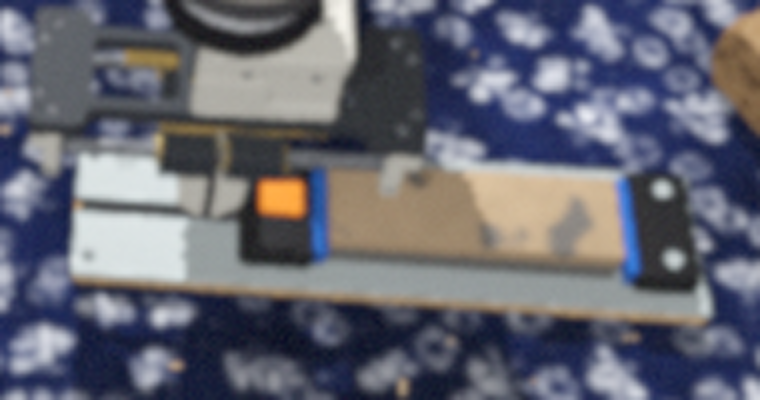

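The stone is straight and just short of the stop at column 622, with a gap of roughly 7–8 mm. From here I use fine steps and watch the force.

{"op": "servo_tool", "data": {"increments": [[[0,0,0],[0.0003,0.002,0],0],[[0,0,0],[0.0007,0.0039,0],0],[[0,0,0],[0.001,0.0059,0],0],[[0,0,0],[0.0013,0.0079,0],0],[[0,0,0],[0.0013,0.0079,0],0]]}}

```text
time: 12.52
tcp_pos: [0.5493, 0.1519, 0.0216]
ee_rot: [[0.986, -0.165, -0.001], [-0.165, -0.986, -0.003], [-0.0, 0.003, -1.0]]
force: [-0.7, -11.4, 2.4]
width: 0.0006
finger_force: 5.3
```

{"op": "servo_tool", "data": {"increments": [[[0,0,0],[0.0001,0.0007,0],0],[[0,0,0],[0.0002,0.0013,0],0],[[0,0,0],[0.0002,0.0013,0],0]]}}

```text
time: 12.9
tcp_pos: [0.5494, 0.1524, 0.0216]
ee_rot: [[0.986, -0.165, -0.001], [-0.165, -0.986, -0.003], [-0.001, 0.004, -1.0]]
force: [-0.0, -12.6, 2.9]
width: 0.0005
finger_force: 6.4
```

{"op": "servo_tool", "data": {"increments": [[[0,0,0],[0.0001,0.0007,0],0],[[0,0,0],[0.0002,0.0013,0],0],[[0,0,0],[0.0002,0.0013,0],0]]}}

```text
time: 13.28
tcp_pos: [0.5495, 0.1531, 0.0216]
ee_rot: [[0.986, -0.165, -0.001], [-0.165, -0.986, -0.004], [-0.001, 0.004, -1.0]]
force: [-1.5, -14.0, 2.7]
width: 0.0008
finger_force: 7.1
```

The force rises at 2 N/mm above sliding friction, so the pad is nipping the stone with about 7 N. I back off slowly, then check.

{"op": "servo_tool", "data": {"increments": [[[0,0,0],[-0.0002,-0.0013,0],0],[[0,0,0],[-0.0004,-0.0026,0],0],[[0,0,0],[-0.0007,-0.0039,0],0],[[0,0,0],[-0.0013,-0.0079,0],0],[[0,0,0],[-0.0044,-0.026,0],0],[[0,0,0],[-0.0088,-0.0526,0],0],[[0,0,0],[-0.0088,-0.0526,0.05],0],[[0,0,0],[-0.0088,-0.0526,0.12],0],[[0,0,0],[-0.0088,-0.12,0.2],0],[[0,0,0],[-0.0088,-0.2,0.25],0],[[0,0,0],[-0.0088,-0.2,0.25],0],[[0,0,0],[-0.0088,-0.2,0.25],0]]}}

```text
time: 14.78
tcp_pos: [0.5431, 0.0043, 0.2093]
ee_rot: [[0.986, -0.169, 0.001], [-0.169, -0.986, 0.0], [0.001, -0.0, -1.0]]
force: [-1.1, 0.6, -1.0]
width: 0.0006
finger_force: 0.0
```

```bash
python3 m.py 7; python3 - <<'E'
import cv2,numpy as np
a=cv2.imread("pics/scene7.png");b=cv2.imread("pics/side7.png")
b=cv2.resize(b,None,fx=.45,fy=.45);a=cv2.resize(a[100:340],(800,253));o=np.zeros((530,800,3),np.uint8);o[:253]=a;o[255:255+b.shape[0],:b.shape[1]]=b
f=np.load("side7.npz")["frame"][315:360,270:350];z=cv2.resize(f,None,fx=5,fy=5,interpolation=2);o[255:255+z.shape[0],300:300+z.shape[1]]=z
cv2.imwrite("pics/fin.png",o)
E
```

```text
[0.54306855 0.00433294 0.20932661] [-0.2402, -0.0169] [-1.12897433  0.64691049 -1.01834696]
scene stone rect in holder mm (centre,size,angle) ((42.9638671875, -6.015472412109375), (53.78371047973633, 146.8419189453125), 89.49900817871094)
side stone rect in holder mm (centre,size,angle) ((50.961395263671875, 0.3983135223388672), (50.16367721557617, 157.07684326171875), 89.78572845458984)
```

View pics/fin.png

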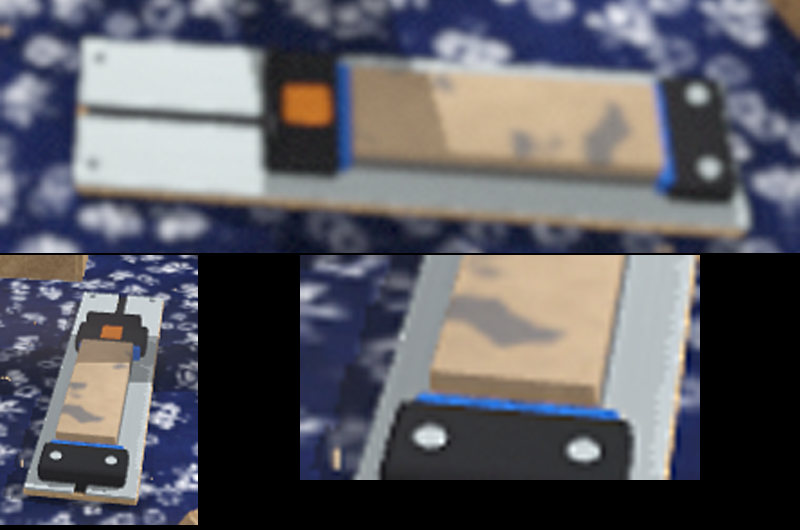

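The stone is seated against the stop face (zoom: stone spans columns 430–600, pad 418–617). It is straight to about 0.01 rad and central to about 1–2 mm, the jaw pad is on its end at column 345, and the arm is clear.

```bash
python3 -c "
from rig import order
print(order.finish_job())"
```

```text
the job is handed in; nothing more can be done
None
```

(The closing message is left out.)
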